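# Pop the sample port of the vial reader

### The arm

A 6-joint arm with a two-finger parallel gripper is mounted at the origin on a cart in front of the work surface, level with it; the furniture and walls round the work are solid. World frame = base frame: x ahead of the robot, y to its left, z up, the work surface at z = 0. Lengths are in m, angles in rad, forces in N, time in s.
With the tool pointing down it reaches from about 0.275 to 0.85 m from the base axis. Payload 19 kg.
Tool frame: the origin (TCP) lies between the finger pads; the fingertips stand bot.tip_reach ahead of it and the grasp point (between the pads) lies 6 mm ahead of it (bot.tip_reach is the distance from the TCP to the fingertips, in m); z points along the fingers, y is the line along which they close (so a half turn about z gives the same grasp; the last joint's range is limited). The gripper opens to 85 mm and grips with 20 to 120 N. Pads are 22 mm wide; open, the fingers measure 114 mm over their backs; the gripper's body (76 mm by 85 mm) begins 54 mm behind the grasp point. The pads swing forward as they close: fully open they stand 13 mm farther back than shut.
Start: joints at [1.154, 0.15, 1.437, -0, 1.554, -0.134], TCP at [0.16, 0.552, 0.256] pointing down, gripper open.
Joint ranges: [-2.8, 2.8], [-0.68, 2.1], [0.12, 2.68], [-1.39, 4.53], [0.16, 2.79], [-2.81, 2.81]. Speed limits (rad/s): [1.89, 1.89, 2.22, 3.01, 3.01, 3.01].

### API

Orientations are given as a 3x3 rotation matrix whose columns are the frame's x, y, z axes.
In Python, from workcell import bot gives the robot as it stands.
- The arm moves only by the tool arm_command, never from a script. Its argument "rows" is a list of rows, each a list of 3 entries, a list of its own where there are three numbers: the finger opening in mm, from 0 to 85.4, then the shift along the tool's x, y, z in mm, then the turn about the tool's z in degrees. A call has 1 to 5 rows; each row is the pose to reach, as a shift and turn from the pose commanded when the call began, along the tool's axes at that moment; what a row does not reach only later rows make up. A row lasts 1/12 s, in which the tool goes at most 41.7 mm and 7.16 degrees, less where a joint would pass 70% of its speed; a pose out of reach is approached as far as the arm can. A call with a gripper value outside its range is refused whole. The fingers move at their own pace and stop on an object; "newtons" is the grip in N (left out, the last holds). Time passes only in rows, so rows that repeat a pose let the fingers close. It gives the time, the measured TCP pose, the force, the opening and the grip force at its end, in the units of the state.
- bot.get_state(): the state, without advancing time (a new reading comes with each control period).
- bot.capture(name): name is "scene" or "top" or "wrist"; returns a dict with "pixels" (480x640x3 uint8, red, green, blue), "camera_matrix" (3x3 intrinsics, pixels), "cam_to_world" (4x4, takes a point from camera to world coordinates). Camera axes: x right, y up, looking along -z (the intrinsics and any distortion apply to the point x, -y, -z); pixel columns grow to the right and rows downward; lengths in m; the calibration is good to about 2 mm. A picture is of the moment at which its call begins. There is no depth.
- bot.sign_off(): hands the job in; it is judged then, once.
Trained networks look in a picture, given as the dict that the camera call returned (one of the last four; its "shot" number tells which), for a name from the list of things; names that differ only in an ending like _2 or _b are one class to them, and where a whole thing is asked for, a point or a joint stands for the part that bears it (a point fixed in the world has none). Each returns a list of dicts, best first, with "conf" (0 to 1); they miss things now and then, are a little off and sometimes report something else, mostly with a low value. They report only what shows in the picture. A call takes as long as a camera call.
- bot.look_for(picture, thing): "box" ([left, top, right, bottom] in pixels, round what is visible of it).
- bot.masks_of(picture, thing): "mask" (480x640 bool, what is visible of it) and "box" ([left, top, right, bottom] in pixels, round what is visible of it).
The state is a dict: "time": time; "joint_positions": joint angles; "joint_velocities": joint speeds; "joint_torque": joint torques, N m; "tool_pos": TCP position; "tcp_rot": TCP orientation; "contact_force": force on the tool from outside, world axes, zero at the start; "moment": the same for the moment, N m; "gripper_width": finger opening in m; "gripper_force": force on a finger pad.
Only numpy, scipy, OpenCV 4.12 (cv2) and the standard library are available. Lean on these libraries where they do the work, as an engineer would, in place of code of your own. Each camera call takes 0.05 s, during which the arm holds its last target. There are 200 camera calls.

### The job

Open the sample port of the vial reader with the green hatch: with a fingertip press gently down at the front of the hatch, where the round mark is, until its latch trips (one good press does it), then let go so that the hatch pops up by itself, and watch it with the hand clear for two seconds to be sure that it stays open. Do not push it shut again, do not lift or shift the reader, leave the orange-hatched reader untouched, and leave the vial, dropper bottle and dish where they stand.

Things in the scene. Friction and masses are not known exactly. Their poses are not given: they have to be found in the camera images.
- green_reader: vial reader with the green hatch: a white housing 120 mm front to back, 100 mm wide, 80 mm high, weight about 0.9 kg, standing loose on the worktop on rubber feet; origin: centre of its underside; x axis points to its back (the hinge side of the hatch), y to its left, z up; front panel with dark display faces its -x
- green_reader_press (a point): centre of the press mark, a white ring 19 mm across on top of the green hatch, 51 mm in front of the hinge, 14 mm behind the front edge, 89 mm above the worktop; moves with the hatch; axes as the reader's while shut. Pressed here, resistance climbs over about 3 mm to about 5 N, where the latch trips; the stop comes at about 6 mm. A lighter press leaves it latched; a tripped hatch stays down while pressed
- green_reader_hatch (a joint): angle of the green hatch, rad: 0 shut and latched; negative pressed in (stop at -0.12); positive open (stop at 1.25, standing steeply up). The hatch is a flat green cap 65 mm long, 58 mm wide, top 88 mm above the worktop (8 mm proud of the housing), hinged along its rear edge, 27 mm behind the reader's middle. Once tripped and let go, a weak damped spring (about 1 N) swings it up in 1 to 2 s and keeps it up
- green_reader_telltale (a joint): red tell-tale pointer, a 34 x 5 x 3 mm bar lying beside the green hatch on its left, rad: 0 lying flat; the opening hatch lifts it to about 1.2 and it stays up by friction even if the hatch is shut again, so it shows that the port has been opened
- orange_reader: vial reader with the orange hatch: a white housing 120 mm front to back, 100 mm wide, 80 mm high, weight about 0.9 kg, standing loose on the worktop on rubber feet; origin: centre of its underside; x axis points to its back (the hinge side of the hatch), y to its left, z up; front panel with dark display faces its -x; otherwise the same as the other reader
- orange_reader_hatch (a joint): angle of the orange hatch of the other reader, rad, same build and values as the green one; must stay 0
- vial_mid (a point): middle of a loose small glass vial with black cap, 16 mm across, 48 mm high, standing between the readers; point 24 mm above its underside
- dropper_mid (a point): middle of a loose dropper bottle with red rubber bulb, 30 mm across, 90 mm high, standing between the readers; point 45 mm above its underside
- petri_mid (a point): middle of a loose clear petri dish, 60 mm across, 15 mm high, in front between the readers; point 7 mm above its underside

How it is judged:
By the outcome, as a careful person would: the job done as asked, in the order asked, and still so for the second after the job is handed in, with the robot touching nothing.
It also fails if it takes over 30 s, if anything falls off the work surface, if the arm or the gripper's body presses on something with over 40 N, if the wrist force passes 120 N, or if a joint passes its speed limit or range.

## Working session

There is one attempt and no reset: what is moved stays moved. The work goes in short steps, Python scripts to look and compute and a tool call to move; the robot and the scene stay as the last step left them, time stands still between calls to the robot, and variables do not carry over. Pictures are saved under pics/ and viewed, at most 10 in all, crops included, and the job is handed in when it is done.

Besides the shell and the picture viewer there is one more tool, called after "Request:" by a JSON object that holds its "fn" and its "kwargs", one argument or row to a line. arm_command: Moves the arm, as the interface text tells. Its arguments: {"type":"object","properties":{"rows":{"type":"array"},"newtons":{"type":"number"}},"required":["rows"]}

```bash
mkdir -p pics; cat > h.py <<'E'
import numpy as np, cv2
from workcell import bot
def ray(p,u,v):
    K=p["camera_matrix"];T=np.array(p["cam_to_world"])
    d=np.linalg.inv(K)@[u,v,1]; return T[:3,3],T[:3,:3]@[d[0],-d[1],-d[2]]
def at(p,u,v,z):
    o,d=ray(p,u,v); return o+d*(z-o[2])/d[2]
def save(p,n): cv2.imwrite(f"pics/{n}.png",p["pixels"][:,:,::-1])
E
python3 - <<'E'
from h import *
s=bot.get_state(); print(s["tool_pos"],s["tcp_rot"],bot.tip_reach,s["gripper_width"])
for c in("top","scene"):
    p=bot.capture(c);save(p,c+"0"); print(c,[k for k in p])
    for t,z in(("green_reader_press",.089),("green_reader_hatch",.088),("green_reader",.08),("orange_reader",.08),("vial_mid",.024),("dropper_mid",.045),("petri_mid",.007)):
        for m in bot.masks_of(p,t)[:2]:
            v,u=np.nonzero(m["mask"]); print(t,round(m["conf"],2),np.round(m["box"]),at(p,u.mean(),v.mean(),z).round(4))
E
```

```text
[0.16039601 0.55197254 0.25568297] [[-9.60281005e-01  2.79034328e-01 -4.84512569e-04]
 [ 2.79034697e-01  9.60280435e-01 -1.06023332e-03]
 [ 1.69426448e-04 -1.15331774e-03 -9.99999321e-01]] 0.025 0.08531858138106839
top ['pixels', 'camera_matrix', 'cam_to_world', 'shot']
green_reader_press 0.95 [219. 245. 258. 284.] [0.4739 0.0709 0.089 ]
green_reader_hatch 0.6 [225. 246. 255. 284.] [0.474 0.071 0.088]
green_reader 0.79 [212. 229. 274. 293.] [0.4791 0.069  0.08  ]
orange_reader 0.68 [340. 227. 408. 298.] [ 0.4771 -0.1839  0.08  ]
vial_mid 0.49 [318. 248. 324. 253.] [ 0.5066 -0.0857  0.024 ]
dropper_mid 0.66 [314. 203. 327. 221.] [ 0.5837 -0.0814  0.045 ]
petri_mid 0.96 [298. 285. 330. 314.] [ 0.4019 -0.0728  0.007 ]
scene ['pixels', 'camera_matrix', 'cam_to_world', 'shot']
green_reader_press 0.58 [355. 275. 414. 316.] [0.4779 0.0782 0.089 ]
green_reader_hatch 0.93 [358. 273. 413. 319.] [0.4775 0.078  0.088 ]
green_reader 0.83 [332. 266. 430. 361.] [0.4933 0.098  0.08  ]
orange_reader 0.59 [282. 162. 368. 251.] [ 0.4946 -0.149   0.08  ]
vial_mid 0.55 [326. 244. 338. 269.] [ 0.5094 -0.0812  0.024 ]
vial_mid 0.54 [281. 162. 366. 250.] [ 0.4757 -0.1999  0.024 ]
dropper_mid 0.79 [282. 244. 295. 281.] [ 0.591  -0.0685  0.045 ]
petri_mid 0.71 [369. 235. 404. 264.] [ 0.4036 -0.071   0.007 ]
petri_mid 0.54 [302. 174. 353. 206.] [ 0.4487 -0.2587  0.007 ]
```

```bash
python3 - <<'E'
from h import *
a=cv2.imread("pics/top0.png")[190:330,190:420]; b=cv2.imread("pics/scene0.png")[230:380,310:460]
cv2.imwrite("pics/topc.png",cv2.resize(a,None,fx=3.4,fy=3.4,interpolation=2)); cv2.imwrite("pics/scc.png",cv2.resize(b,None,fx=4,fy=4,interpolation=2))
E
```

```text
(no output)
```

View pics/topc.png

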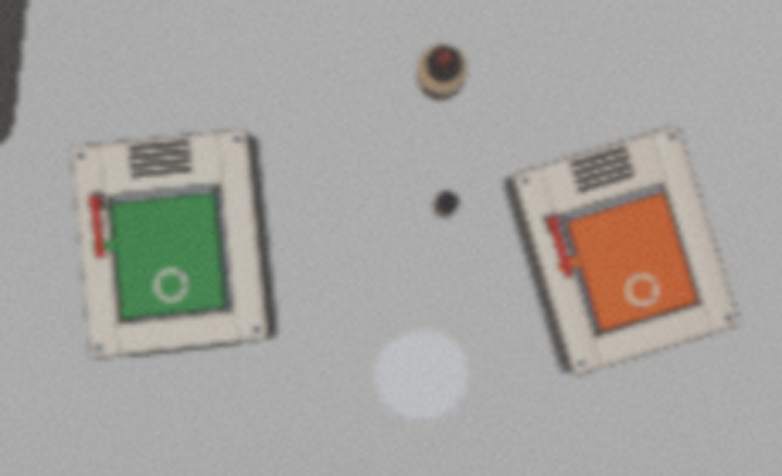

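View pics/scc.png

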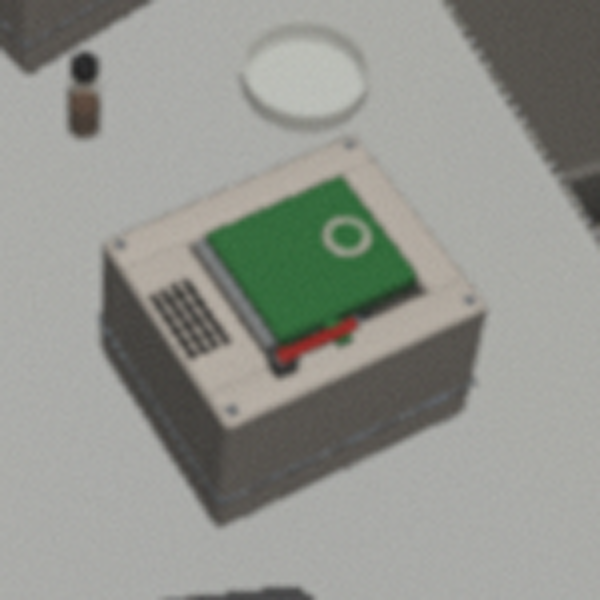

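The top view shows the green ring at about (240,274) px and the scene view shows it at about (397,289). The hatch is shut and the red tell-tale lies flat on its left side.

```bash
python3 - <<'E'
from h import *
top=bot.capture("top");sc=bot.capture("scene")
def ring(p,u0,v0,r=9):
    a=p["pixels"].astype(int); H=a[v0-r:v0+r+1,u0-r:u0+r+1]
    w=np.clip(H[:,:,0]-H[:,:,1]*0.45-15,0,None).astype(float)  # red high only on the white ring
    w*=(np.hypot(*np.mgrid[-r:r+1,-r:r+1])<=r)
    w[w<0.4*w.max()]=0
    v,u=np.mgrid[-r:r+1,-r:r+1]; return u0+(w*u).sum()/w.sum(),v0+(w*v).sum()/w.sum()
rs=[]
for p,u,v,r in((top,240,274,7),(sc,397,289,8)):
    q=ring(p,u,v,r);rs.append(ray(p,*q));print(q,at(p,*q,.089).round(4), at(p,u,v,.089).round(4))
A=sum(np.eye(3)-np.outer(d,d)/(d@d) for o,d in rs);b=sum((np.eye(3)-np.outer(d,d)/(d@d))@o for o,d in rs)
P=np.linalg.solve(A,b);print("tri",P)
c=[at(top,190+x/3.4,190+y/3.4,.088)[:2] for x,y in((118,321),(226,308),(108,200),(217,187))]
e=(c[2]+c[3]-c[0]-c[1])/2; f=(c[0]+c[2]-c[1]-c[3])/2
print("len",np.hypot(*e),np.hypot(*f),"yaw",np.degrees([np.arctan2(e[1],e[0]),np.arctan2(-f[0],f[1])]))
m=(np.mean(c,0)); print("press from hatch", m-18.5e-3*e/np.hypot(*e))
s=bot.get_state();R=np.array(s["tcp_rot"]);print(s["time"],"toolshift mm",1000*R.T@(np.array([*P[:2],.089])-s["tool_pos"]))
E
```

```text
(np.float64(239.65076684405867), np.float64(273.4184553148872)) [0.4554 0.0699 0.089 ] [0.4543 0.0692 0.089 ]
(np.float64(396.25655122803414), np.float64(288.794779570445)) [0.4562 0.0717 0.089 ] [0.4552 0.0725 0.089 ]
tri [0.45530691 0.07020609 0.08670483]
len 0.06750007030274502 0.06023427048250966 yaw [5.99536158 7.70977692]
press from hatch [0.45347599 0.06931792]
0.9 toolshift mm [-417.61592362 -380.47424617  167.30117163]
```

Request:
{"fn": "arm_command", "kwargs": {
  "rows": [
    [0,[-30,-27,0],0],
    [0,[-60,-54,0],0],
    [0,[-90,-82,0],0],
    [0,[-120,-109,0],0],
    [0,[-150,-137,0],0]
  ],
  "newtons": 20
}}

```text
time: 1.32
tool_pos: [0.2667, 0.3771, 0.2563]
tcp_rot: [[-0.96, 0.278, 0.0], [0.278, 0.96, 0.0], [-0.0, 0.0, -1.0]]
contact_force: [1.6, 0.1, 0.7]
gripper_width: 0.0255
gripper_force: 0.0
```

Request:
{"fn": "arm_command", "kwargs": {
  "rows": [
    [0,[-30,-27,0],0],
    [0,[-60,-54,0],0],
    [0,[-90,-82,0],0],
    [0,[-120,-109,0],0],
    [0,[-150,-137,0],0]
  ]
}}

```text
time: 1.73
tool_pos: [0.3726, 0.2035, 0.2566]
tcp_rot: [[-0.96, 0.279, 0.001], [0.279, 0.96, 0.0], [-0.001, 0.0, -1.0]]
contact_force: [1.3, 1.4, -0.3]
gripper_width: 0.0001
gripper_force: 0.0
```

Request:
{"fn": "arm_command", "kwargs": {
  "rows": [
    [0,[-30,-27,0],-5],
    [0,[-60,-54,0],-10],
    [0,[-90,-82,0],-15],
    [0,[-117,-106,0],-20],
    [0,[-117,-106,0],-22]
  ]
}}

```text
time: 2.15
tool_pos: [0.4572, 0.0661, 0.256]
tcp_rot: [[-0.995, -0.102, 0.0], [-0.102, 0.995, -0.001], [0.0, -0.001, -1.0]]
contact_force: [-0.4, 1.6, 0.1]
gripper_width: 0.0
gripper_force: 0.0
```

```bash
cat >> h.py <<'E'
def go(P=(.455,.070,.089)):
    s=bot.get_state();R=np.array(s["tcp_rot"]);T=s["tool_pos"]+R[:,2]*bot.tip_reach
    print(s["time"],s["tool_pos"],"F",np.round(s["contact_force"],2),"w",s["gripper_width"],"xaxis yaw",np.degrees(np.arctan2(R[1,0],R[0,0])),"tip->press mm",(1000*R.T@(np.array(P)-T)).round(1))
E
python3 -c "from h import *;go()"
```

```text
2.15 [0.45715974 0.06610471 0.25595659] F [-0.4   1.58  0.1 ] w 4.7972938570340304e-05 xaxis yaw -174.12135453819295 tip->press mm [  1.7   4.3 142. ]
```

Aligned. Next I go down to about 12 mm above the mark and look again.

Request:
{"fn": "arm_command", "kwargs": {
  "rows": [
    [0,[2,4,35],0],
    [0,[2,4,70],0],
    [0,[2,4,100],0],
    [0,[2,4,122],0],
    [0,[2,4,130],0]
  ]
}}

```text
time: 2.57
tool_pos: [0.4511, 0.0746, 0.1233]
tcp_rot: [[-0.995, -0.101, -0.004], [-0.101, 0.995, -0.0], [0.004, 0.0, -1.0]]
contact_force: [0.5, -0.6, -0.7]
gripper_width: -0.0001
gripper_force: 0.0
```

Request:
{"fn": "arm_command", "kwargs": {
  "rows": [
    [0,[0,0,0],0],
    [0,[0,0,0],0],
    [0,[0,0,0],0]
  ]
}}

```text
time: 2.82
tool_pos: [0.4533, 0.0747, 0.1279]
tcp_rot: [[-0.995, -0.101, 0.002], [-0.101, 0.995, -0.0], [-0.002, -0.0, -1.0]]
contact_force: [-0.6, 0.1, -0.1]
gripper_width: -0.0001
gripper_force: 0.0
```

```bash
python3 - <<'E'
from h import *
go(); p=bot.capture("scene"); cv2.imwrite("pics/s1.png",cv2.resize(p["pixels"][200:380,300:480,::-1],None,fx=3.3,fy=3.3,interpolation=2))
E
```

```text
2.8167 [0.4532783  0.07466861 0.12794067] F [-0.57  0.12 -0.11] w -7.04646708337358e-05 xaxis yaw -174.1996765979671 tip->press mm [-1.2 -4.8 13.9]
```

View pics/s1.png

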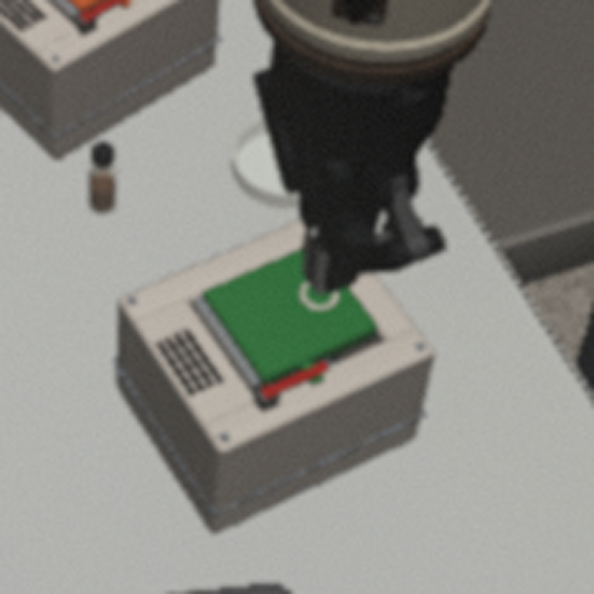

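The fingertip is over the ring, at about (325,285) in the crop. I correct sideways by 4 mm and go down in small steps, watching the force.

Request:
{"fn": "arm_command", "kwargs": {
  "rows": [
    [0,[-1,-4,3],0],
    [0,[-1,-4,6],0],
    [0,[-1,-4,9],0],
    [0,[-1,-4,10],0],
    [0,[-1,-4,10],0]
  ]
}}

```text
time: 3.28
tool_pos: [0.4537, 0.0707, 0.116]
tcp_rot: [[-0.995, -0.101, -0.001], [-0.101, 0.995, -0.0], [0.001, -0.0, -1.0]]
contact_force: [1.1, -0.6, -0.2]
gripper_width: 0.0002
gripper_force: 0.0
```

Request:
{"fn": "arm_command", "kwargs": {
  "rows": [
    [0,[0,0,1],0],
    [0,[0,0,2],0],
    [0,[0,0,2.5],0],
    [0,[0,0,2.5],0]
  ]
}}

```text
time: 3.62
tool_pos: [0.4538, 0.0708, 0.1137]
tcp_rot: [[-0.995, -0.101, -0.0], [-0.101, 0.995, -0.0], [0.0, -0.0, -1.0]]
contact_force: [-0.4, -0.2, 0.4]
gripper_width: -0.0002
gripper_force: 0.0
```

```bash
python3 -c "from h import *;go()"
```

```text
3.6167 [0.45382328 0.07076662 0.11372054] F [-0.45 -0.22  0.37] w -0.0002250409106868793 xaxis yaw -174.20200898533105 tip->press mm [-1.1 -0.9 -0.3]
```

Request:
{"fn": "arm_command", "kwargs": {
  "rows": [
    [0,[0,0,0.7],0],
    [0,[0,0,1.5],0],
    [0,[0,0,1.5],0],
    [0,[0,0,1.5],0]
  ]
}}

```text
time: 3.95
tool_pos: [0.4538, 0.0708, 0.1123]
tcp_rot: [[-0.995, -0.101, -0.0], [-0.101, 0.995, -0.0], [0.0, -0.0, -1.0]]
contact_force: [-0.1, 1.1, 1.9]
gripper_width: -0.0001
gripper_force: 0.8
```

Request:
{"fn": "arm_command", "kwargs": {
  "rows": [
    [0,[0,0,0.5],0],
    [0,[0,0,1],0],
    [0,[0,0,1],0],
    [0,[0,0,1],0]
  ]
}}

```text
time: 4.28
tool_pos: [0.4538, 0.0708, 0.1113]
tcp_rot: [[-0.995, -0.101, -0.0], [-0.101, 0.995, -0.0], [0.0, -0.0, -1.0]]
contact_force: [-3.5, -0.2, 3.8]
gripper_width: -0.0001
gripper_force: 2.0
```

Request:
{"fn": "arm_command", "kwargs": {
  "rows": [
    [0,[0,0,0.5],0],
    [0,[0,0,1],0],
    [0,[0,0,1],0],
    [0,[0,0,1],0]
  ]
}}

```text
time: 4.62
tool_pos: [0.4537, 0.0707, 0.1102]
tcp_rot: [[-0.995, -0.101, -0.0], [-0.101, 0.995, -0.0], [0.0, -0.0, -1.0]]
contact_force: [-4.8, -1.0, 5.2]
gripper_width: -0.0001
gripper_force: 2.5
```

Request:
{"fn": "arm_command", "kwargs": {
  "rows": [
    [0,[0,0,0.4],0],
    [0,[0,0,0.8],0],
    [0,[0,0,0.8],0],
    [0,[0,0,0.8],0]
  ]
}}

```text
time: 4.95
tool_pos: [0.4537, 0.0707, 0.1095]
tcp_rot: [[-0.995, -0.101, -0.001], [-0.101, 0.995, -0.0], [0.001, -0.0, -1.0]]
contact_force: [-4.9, -0.9, 5.9]
gripper_width: 0.0
gripper_force: 3.0
```

Request:
{"fn": "arm_command", "kwargs": {
  "rows": [
    [0,[0.3,0,0.4],0],
    [0,[0.4,0,0.7],0],
    [0,[0.4,0,0.7],0],
    [0,[0.4,0,0.7],0]
  ]
}}

```text
time: 5.28
tool_pos: [0.4535, 0.0707, 0.1089]
tcp_rot: [[-0.995, -0.101, 0.0], [-0.101, 0.995, -0.0], [-0.0, -0.0, -1.0]]
contact_force: [-3.4, 0.8, 5.6]
gripper_width: -0.0
gripper_force: 3.1
```

The force has levelled off at 4.6 mm depth, so the latch has probably tripped. I let go straight up, then back off toward the front.

Request:
{"fn": "arm_command", "kwargs": {
  "rows": [
    [0,[0,0,-15],0],
    [0,[5,0,-45],0],
    [0,[20,0,-80],0],
    [0,[40,0,-115],0],
    [0,[60,0,-145],0]
  ]
}}

```text
time: 5.7
tool_pos: [0.3931, 0.0646, 0.2557]
tcp_rot: [[-0.995, -0.101, 0.001], [-0.101, 0.995, -0.0], [-0.001, -0.0, -1.0]]
contact_force: [0.5, -0.8, 0.6]
gripper_width: 0.0002
gripper_force: 0.0
```

Request:
{"fn": "arm_command", "kwargs": {
  "rows": [
    [0,[20,0,-20],0],
    [0,[40,0,-20],0],
    [0,[40,0,-20],0],
    [0,[40,0,-20],0],
    [0,[40,0,-20],0]
  ]
}}

```text
time: 6.12
tool_pos: [0.3544, 0.0606, 0.2736]
tcp_rot: [[-0.995, -0.101, 0.0], [-0.101, 0.995, -0.0], [-0.0, -0.0, -1.0]]
contact_force: [0.2, 0.4, -0.4]
gripper_width: -0.0002
gripper_force: 0.0
```

Request:
{"fn": "arm_command", "kwargs": {
  "rows": [
    [0,[0,0,0],0],
    [0,[0,0,0],0],
    [0,[0,0,0],0],
    [0,[0,0,0],0],
    [0,[0,0,0],0]
  ]
}}

```text
time: 6.53
tool_pos: [0.3541, 0.0606, 0.2736]
tcp_rot: [[-0.995, -0.101, -0.001], [-0.101, 0.995, -0.0], [0.001, -0.0, -1.0]]
contact_force: [0.3, 0.5, 0.6]
gripper_width: 0.0003
gripper_force: 0.0
```

```bash
python3 - <<'E'
from h import *
go(); p=bot.capture("scene"); cv2.imwrite("pics/s2.png",cv2.resize(p["pixels"][200:380,300:480,::-1],None,fx=3.3,fy=3.3,interpolation=2))
E
```

```text
6.5333 [0.35411373 0.06063829 0.27360002] F [0.32 0.51 0.55] w 0.00027992868234825275 xaxis yaw -174.1990683328088 tip->press mm [-101.4   -0.9  159.5]
```

View pics/s2.png

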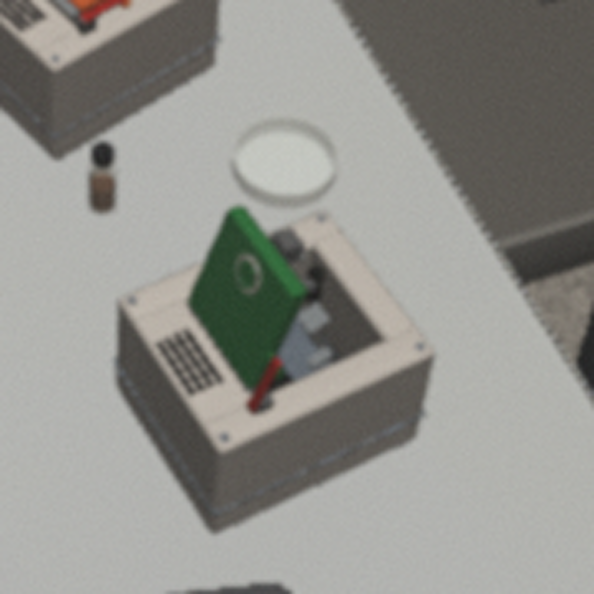

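The hatch stands open, centred near (245,290) in the crop, and the tell-tale is up near (265,385). The reader has not moved. I watch with the hand clear for two more seconds.

Request:
{"fn": "arm_command", "kwargs": {
  "rows": [
    [0,[0,0,0],0],
    [0,[0,0,0],0],
    [0,[0,0,0],0],
    [0,[0,0,0],0],
    [0,[0,0,0],0]
  ]
}}

```text
time: 7.0
tool_pos: [0.354, 0.0606, 0.2738]
tcp_rot: [[-0.995, -0.101, 0.0], [-0.101, 0.995, -0.0], [-0.0, -0.0, -1.0]]
contact_force: [-0.4, -0.0, -0.2]
gripper_width: -0.0
gripper_force: 0.0
```

Request:
{"fn": "arm_command", "kwargs": {
  "rows": [
    [0,[0,0,0],0],
    [0,[0,0,0],0],
    [0,[0,0,0],0],
    [0,[0,0,0],0],
    [0,[0,0,0],0]
  ]
}}

```text
time: 7.42
tool_pos: [0.354, 0.0606, 0.2738]
tcp_rot: [[-0.995, -0.101, -0.0], [-0.101, 0.995, -0.0], [0.0, -0.0, -1.0]]
contact_force: [0.1, 0.6, -0.5]
gripper_width: 0.0002
gripper_force: 0.0
```

Request:
{"fn": "arm_command", "kwargs": {
  "rows": [
    [0,[0,0,0],0],
    [0,[0,0,0],0],
    [0,[0,0,0],0],
    [0,[0,0,0],0],
    [0,[0,0,0],0]
  ]
}}

```text
time: 7.83
tool_pos: [0.354, 0.0606, 0.2738]
tcp_rot: [[-0.995, -0.101, 0.0], [-0.101, 0.995, -0.0], [-0.0, -0.0, -1.0]]
contact_force: [-0.2, 0.1, -0.0]
gripper_width: 0.0002
gripper_force: 0.0
```

Request:
{"fn": "arm_command", "kwargs": {
  "rows": [
    [0,[0,0,0],0],
    [0,[0,0,0],0],
    [0,[0,0,0],0],
    [0,[0,0,0],0],
    [0,[0,0,0],0]
  ]
}}

```text
time: 8.25
tool_pos: [0.354, 0.0606, 0.2738]
tcp_rot: [[-0.995, -0.101, -0.0], [-0.101, 0.995, -0.0], [0.0, -0.0, -1.0]]
contact_force: [-0.0, -0.0, -1.0]
gripper_width: -0.0006
gripper_force: 0.0
```

Request:
{"fn": "arm_command", "kwargs": {
  "rows": [
    [0,[0,0,0],0],
    [0,[0,0,0],0],
    [0,[0,0,0],0],
    [0,[0,0,0],0],
    [0,[0,0,0],0]
  ]
}}

```text
time: 8.67
tool_pos: [0.354, 0.0606, 0.2738]
tcp_rot: [[-0.995, -0.101, -0.0], [-0.101, 0.995, -0.0], [0.0, -0.0, -1.0]]
contact_force: [0.5, 0.3, -0.8]
gripper_width: 0.0002
gripper_force: 0.0
```

Request:
{"fn": "arm_command", "kwargs": {
  "rows": [
    [0,[0,0,0],0],
    [0,[0,0,0],0],
    [0,[0,0,0],0],
    [0,[0,0,0],0],
    [0,[0,0,0],0]
  ]
}}

```text
time: 9.08
tool_pos: [0.354, 0.0606, 0.2738]
tcp_rot: [[-0.995, -0.101, -0.0], [-0.101, 0.995, -0.0], [0.0, -0.0, -1.0]]
contact_force: [0.0, 0.2, 0.2]
gripper_width: 0.0002
gripper_force: 0.0
```

```bash
python3 - <<'E'
from h import *
go(); p=bot.capture("scene"); cv2.imwrite("pics/s3.png",p["pixels"][130:400,240:500,::-1])
E
```

```text
9.0833 [0.35397889 0.06061079 0.27378163] F [0.05 0.25 0.17] w 0.00016891458366301174 xaxis yaw -174.20542326196107 tip->press mm [-101.5   -0.8  159.8]
```

View pics/s3.png

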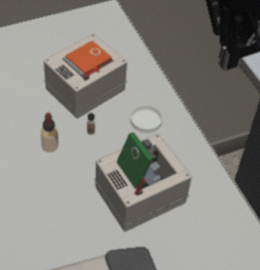

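The green hatch is still open, near (137,160). The orange hatch is shut, and the vial, dropper bottle and dish are in place.

```bash
python3 -c "from h import *;print(bot.sign_off())"
```

```text
the job is handed in; nothing more can be done
None
```

The green hatch opened with one gentle press (about 6 N) and was still open after more than two seconds with the hand clear; the readers, vial, bottle and dish show no movement in the pictures, and the job is handed in.

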